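# Put the solder reels away on their own stacks

## Task

Put away the four reels of solder that are standing about on the rubber mat: set each one upright and centred on top of the reel of its own size in the white tray, so that the tray holds four neat two-high stacks. Keep the reels in the tray standing where they are, and leave the flux tin and the glue jar alone.

Things in the scene. Friction and masses are not known exactly. Their poses are not given: they have to be found in the camera images.
- spool_large: the loose large reel of solder, standing on the black rubber mat: a drum 66 mm in diameter and 50 mm high, about 450 g, grey flanges with silvery wire wound level with their rims, a dark hub hole in the top; origin at the centre of its underside, z up along its axis. The mat's top is 3 mm above the bench; six things stand on it in random places, four reels, a tin and a jar.
- spool_medium: the loose medium reel of solder, standing on the black rubber mat: a drum 54 mm in diameter and 42 mm high, about 260 g, grey flanges with silvery wire wound level with their rims, a dark hub hole in the top; origin at the centre of its underside, z up along its axis. The mat's top is 3 mm above the bench; six things stand on it in random places, four reels, a tin and a jar.
- spool_small: the loose small reel of solder, standing on the black rubber mat: a drum 42 mm in diameter and 36 mm high, about 140 g, grey flanges with silvery wire wound level with their rims, a dark hub hole in the top; origin at the centre of its underside, z up along its axis. The mat's top is 3 mm above the bench; six things stand on it in random places, four reels, a tin and a jar.
- spool_tiny: the loose tiny reel of solder, standing on the black rubber mat: a drum 32 mm in diameter and 32 mm high, about 70 g, grey flanges with silvery wire wound level with their rims, a dark hub hole in the top; origin at the centre of its underside, z up along its axis. The mat's top is 3 mm above the bench; six things stand on it in random places, four reels, a tin and a jar.
- stock_large: the large reel already in the white tray, just like the loose large one (66 mm in diameter, 50 mm high, flat top), standing free and upright; origin at the centre of its underside, z up. The tray's floor is 5 mm above the bench, its rim 20 mm; one reel of each size stands in it, in random order. Tray and mat lie side by side, either way round.
- stock_medium: the medium reel already in the white tray, just like the loose medium one (54 mm in diameter, 42 mm high, flat top), standing free and upright; origin at the centre of its underside, z up. The tray's floor is 5 mm above the bench, its rim 20 mm; one reel of each size stands in it, in random order. Tray and mat lie side by side, either way round.
- stock_small: the small reel already in the white tray, just like the loose small one (42 mm in diameter, 36 mm high, flat top), standing free and upright; origin at the centre of its underside, z up. The tray's floor is 5 mm above the bench, its rim 20 mm; one reel of each size stands in it, in random order. Tray and mat lie side by side, either way round.
- stock_tiny: the tiny reel already in the white tray, just like the loose tiny one (32 mm in diameter, 32 mm high, flat top), standing free and upright; origin at the centre of its underside, z up. The tray's floor is 5 mm above the bench, its rim 20 mm; one reel of each size stands in it, in random order. Tray and mat lie side by side, either way round.
- flux_tin: flat round soldering-flux tin with a brass-coloured lid, 52 mm in diameter, 22 mm high, standing loose on the mat; origin at the centre of its underside
- glue_jar: small jar with a white cap and a paper label, 38 mm in diameter, 60 mm high, standing loose on the mat; origin at the centre of its underside

How it is judged (in metres and radians):
At the end, for the whole second after the job is handed in: Each loose reel stands on the tray reel of its size: centres within 10 mm, underside within 4 mm of the lower one's top, both upright within 0.1 rad and at rest. Tray reels, flux tin and glue jar are within 20 mm of where they began, and upright (horizontal distance between spool_large and stock_large below 0.01 m and z of spool_large in the frame of stock_large between 0.046 and 0.054 m and angle between each of spool_large, stock_large, spool_medium, stock_medium, spool_small, stock_small, spool_tiny, stock_tiny, flux_tin, glue_jar's own z axis and vertical below 0.1 rad and distance of each of stock_large, stock_medium, stock_small, stock_tiny, flux_tin, glue_jar from where it was at the start of the episode below 0.02 m and linear speed of each of spool_large, stock_large, spool_medium, stock_medium, spool_small, stock_small, spool_tiny, stock_tiny below 0.02 m/s and horizontal distance between spool_medium and stock_medium below 0.01 m and z of spool_medium in the frame of stock_medium between 0.038 and 0.046 m and horizontal distance between spool_small and stock_small below 0.01 m and z of spool_small in the frame of stock_small between 0.032 and 0.04 m and horizontal distance between spool_tiny and stock_tiny below 0.01 m and z of spool_tiny in the frame of stock_tiny between 0.028 and 0.036 m); the robot touches nothing.
It fails at once if a reel in the tray is knocked over (angle between any of stock_large, stock_medium, stock_small, stock_tiny's own z axis and vertical above 0.6 rad).
It fails at once if the flux tin or the glue jar is carried off or knocked over (distance of any of flux_tin, glue_jar from where it was at the start of the episode above 0.03 m or angle between any of flux_tin, glue_jar's own z axis and vertical above 0.6 rad).
It also fails if it takes over 120 s, if anything falls off the work surface, if the arm or the gripper's body presses on something with over 40 N, if the wrist force passes 120 N, or if a joint passes its speed limit or range.

## Robot

A 7-joint arm with a two-finger parallel gripper is mounted at the origin on the work surface. World frame = base frame: x ahead of the robot, y to its left, z up, the work surface at z = 0. Lengths are in m, angles in degrees, forces in N, time in s.
With the tool pointing down it reaches from about 0.425 to 0.875 m from the base axis. Payload 4.7 kg.
Tool frame: the origin (TCP) lies between the finger pads; the fingertips stand env.tip_reach ahead of it and the grasp point (between the pads) lies 2 mm behind it (env.tip_reach is the distance from the TCP to the fingertips, in m); z points along the fingers, y is the line along which they close (so a half turn about z gives the same grasp; the last joint's range is limited). The gripper opens to 87 mm and grips with 3 to 60 N. Pads are 19 mm wide; open, the fingers measure 117 mm over their backs; the gripper's body (75 mm by 190 mm) begins 51 mm behind the grasp point.
Start: joints at [64.922, 18.392, -4.016, 83.108, 1.295, 78.541, -3.26], TCP at [0.284, -0.585, 0.24] pointing down, gripper open.
Joint ranges: [-163.93, 163.93], [-17.29, 119.83], [-79.2, 71.16], [3.27, 140.29], [-89.18, 269.18], [5.43, 117.66], [-154.24, 154.24]. Speed limits (degrees/s): [147.25, 147.25, 180, 180, 180, 180, 180].

## Interface

Orientations are given as [roll, pitch, yaw] about the fixed x, y, z axes, in that order (R = Rz(yaw) Ry(pitch) Rx(roll)).
In Python, from cell import env, viewer, workorder, get_obs gives the robot as it stands (env), with the cameras (viewer), the job (workorder) and the readings as plain functions.
- The arm moves only by the shell command python3 steer.py FILE [FORCE], which reads ROWS from the file FILE. ROWS is a JSON object whose key "ticks" holds a list of rows, 1 to 8 of them, each of 5 numbers: dx, dy, dz in shares of 0.4 m (1.0 is 0.4 m), then a turn about the tool's z in fractions of the full range, 1 being 120 degrees, then the finger opening in m; each row is the pose to reach, as a shift and turn from the pose commanded when the command began, along the tool's axes at that moment; what a row does not reach only later rows make up. A row lasts 1/12 s, in which the tool goes at most 0.0417 m and 7.16 degrees, less where a joint would pass 70% of its speed; a pose out of reach is approached as far as the arm can. The fingers move at their own pace and stop on an object; FORCE is the grip in N (left out, the last holds). Time passes only in rows, so rows that do not move let the fingers close. It prints the time, the measured TCP pose, the force, the opening and the grip force at its end. A shift or turn number past 1, either way, is cut back to 1. Input that does not fit is refused with a message, and nothing moves.
- get_obs(): the state, without advancing time (a new reading comes with each control period).
- viewer.read_camera(name): name is "scene" or "top" or "wrist"; returns a dict with "color" (480x640x3 uint8, blue, green, red), "fx", "fy", "cx", "cy" (pixels), "dist" ([k1, k2, p1, p2, k3] as OpenCV has them; the pictures are not rectified), "world_from_camera" (4x4, takes a point from camera to world coordinates). Camera axes: x right, y down, z forward; pixel columns grow to the right and rows downward; lengths in m; the calibration is good to about 2 mm. A picture is of the moment at which its call begins. There is no depth.
- workorder.sign_off(): hands the job in; it is judged then, once.
The state is a dict: "time_s": time; "qpos": joint angles; "joint_velocities": joint speeds; "effort": joint torques, N m; "tool_pos": TCP position; "tool_rot": TCP orientation; "force": force on the tool from outside, world axes, zero at the start; "wrist_torque": the same for the moment, N m; "grip_width": finger opening in m; "grasp_force": force on a finger pad.
Only numpy, scipy, OpenCV 4.12 (cv2) and the standard library are available. Lean on these libraries where they do the work, as an engineer would, in place of code of your own. Each camera call takes 0.05 s, during which the arm holds its last target. There are 200 camera calls.

## Working session

There is one attempt and no reset: what is moved stays moved. The work goes in short steps, Python scripts to look and compute and a shell command to move; the robot and the scene stay as the last step left them, time stands still between calls to the robot, and variables do not carry over. Pictures are saved under pics/ and viewed, at most 14 in all, crops included, and the job is handed in when it is done.

```bash
ls; mkdir -p pics
python3 - <<'E'
from cell import env, viewer, workorder, get_obs
import cv2,numpy as np
for n in ("scene","top"):
    c=viewer.read_camera(n); cv2.imwrite(f"pics/{n}0.png",c["color"]); print(n,c["fx"],c["fy"],c["cx"],c["cy"],c["dist"]);print(np.round(c["world_from_camera"],4))
o=get_obs();print(o,env.tip_reach)
E
```

```text
cell.py
pics
steer.py
scene 540.4886724335918 540.4886724335918 324.6247850739492 244.42123031530105 [-0.06827303  0.          0.          0.          0.        ]
[[ 0.7821  0.3544 -0.5126  1.0031]
 [ 0.623  -0.4274  0.6551 -0.571 ]
 [ 0.0131 -0.8317 -0.5551  0.5573]
 [ 0.      0.      0.      1.    ]]
top 534.0656892366223 534.0656892366223 307.1138407185854 248.7396973810424 [-0.08930215  0.          0.          0.          0.        ]
[[-0.0257 -0.99    0.1384  0.3767]
 [-0.9995  0.0278  0.0133  0.0138]
 [-0.017  -0.138  -0.9903  1.1102]
 [ 0.      0.      0.      1.    ]]
{'time_s': 0.1, 'qpos': array([64.92266925, 18.43449148, -4.01886456, 83.16821167,  1.29533917,
       78.54172931, -3.25982229]), 'joint_velocities': array([ 0.0602141 , -0.05578115, -0.10835459, -0.04966433, -0.01774565,
       -0.00362043, -0.04793949]), 'effort': array([-3.55596205e-05, -4.92572379e+01, -4.05504433e-01, -3.13399386e+01,
       -6.41236408e-02,  3.94843379e-02,  6.27329450e-05]), 'tool_pos': array([ 0.28355005, -0.58436504,  0.23857234]), 'tool_rot': array([-1.79900835e+02,  4.80888343e-03,  2.58903444e+01]), 'force': array([ 0.34710503,  0.02060892, -1.35762175]), 'wrist_torque': array([-0.02008313, -0.04650414,  0.01446103]), 'grasp_force': 0.0, 'grip_width': 0.08694824211139432} 0.017
```

View pics/top0.png

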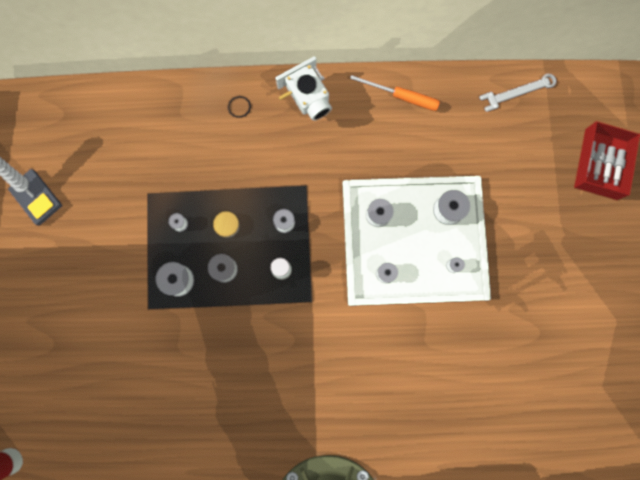

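View pics/scene0.png

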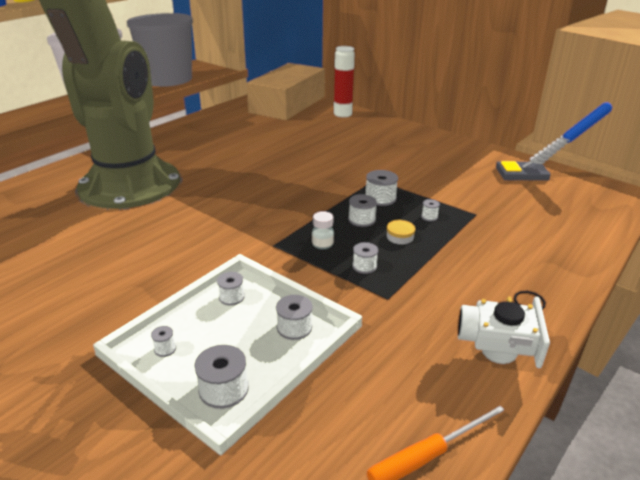

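The top view shows the mat on the left with large (173,278), medium (222,267), small (284,220), tiny (178,222), tin (226,224) and jar (281,268). The tray is on the right with large (454,206), medium (380,212), small (388,272) and tiny (457,265). The scene view agrees with this.

Run:
```python
import cv2,numpy as np
a=cv2.imread("pics/top0.png"); b=cv2.imread("pics/scene0.png")
S=[(173,278),(222,267),(284,220),(178,222),(454,206),(380,212),(388,272),(457,265)]
T=[(381,179),(363,203),(365,251),(430,204),(221,360),(294,304),(231,282),(163,334)]
f=lambda im,p:cv2.resize(im[p[1]-24:p[1]+24,p[0]-24:p[0]+24],(192,192),interpolation=cv2.INTER_NEAREST)
m=np.vstack([np.hstack([f(a,p) for p in S[:4]]),np.hstack([f(a,p) for p in S[4:]]),np.hstack([f(b,p) for p in T[:4]])])
cv2.imwrite("pics/crops.png",m)
g=cv2.cvtColor(a,6)
for i in(0,3,4,7): print(g[S[i][1],S[i][0]-24:S[i][0]+25])
```

```text
[ 36  35  37  36  37  45  69  98 115 119 122 118 119 120 119 117 119 107
  84  55  36  34  35  36  34  33  38  61  94 113 118 118 114 109 101  99
  99  99 101 117 136 144 142 123  88  49  34  32  33]
[ 59  61  61  60  60  58  59  56  55  56  53  56  54  65  94 131 152 159
 157 146 122  92  76  97 131 152 161 162 157 156 165 164 142 102  59  40
  39  40  38  39  41  43  41  40  45  42  44  42  45]
[244 243 237 226 226 238 241 233 186 147 142 142 141 143 141 141 139 136
 124  94  59  40  39  38  38  38  40  58  97 128 143 145 143 144 142 143
 143 142 144 152 165 176 179 180 174 154 139 151 169]
[252 252 252 252 252 252 252 252 251 250 247 243 233 226 236 238 219 178
 161 160 154 135 102  74  71  99 136 160 167 166 170 185 204 216 218 219
 219 218 219 217 219 220 218 209 192 183 203 230 247]
```

View pics/crops.png

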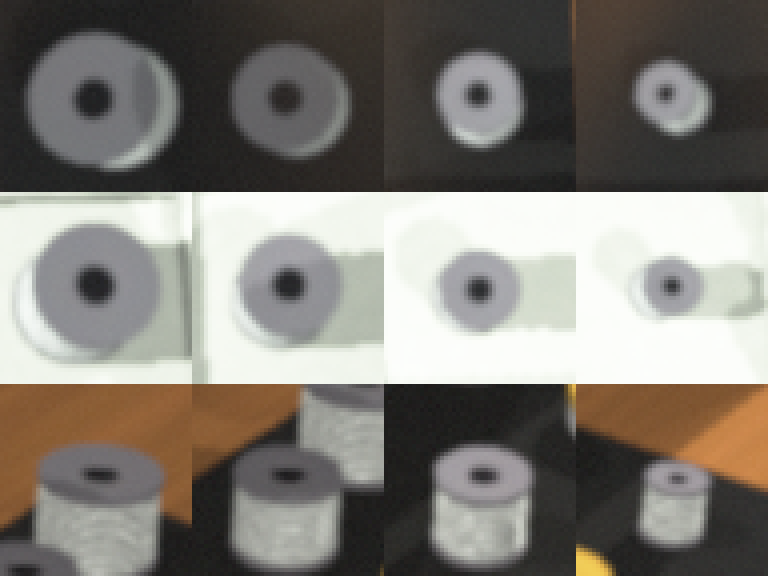

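The crops show all eight hub holes clearly, each near its crop centre, so I'll use darkness centroids in both views.

```bash
cat > h.py <<'E'
import cv2,numpy as np
from cell import env, viewer, workorder, get_obs
def ray(c,p):
    K=np.array([[c["fx"],0,c["cx"]],[0,c["fy"],c["cy"]],[0,0,1]])
    u=cv2.undistortPoints(np.array([[p]],float),K,np.array(c["dist"]))[0,0]
    M=c["world_from_camera"]; return M[:3,3],M[:3,:3]@np.array([*u,1.])
def onplane(c,p,z):
    o,d=ray(c,p); return o+d*(z-o[2])/d[2]
def hole(c,p,r):
    g=cv2.cvtColor(c["color"],6).astype(float); x,y=map(float,p)
    Y,X=np.mgrid[:480,:640]
    for _ in range(5):
        m=(X-x)**2+(Y-y)**2<=r*r
        hi=np.percentile(g[m],60); w=np.where(m,np.clip(0.8*hi-g,0,None),0)
        x,y=(w*X).sum()/w.sum(),(w*Y).sum()/w.sum()
    return x,y
def tri(c1,p1,c2,p2):
    (o,d),(q,e)=ray(c1,p1),ray(c2,p2); d/=np.linalg.norm(d);e/=np.linalg.norm(e)
    s=np.linalg.lstsq(np.c_[d,-e],q-o,rcond=None)[0]; a,b=o+s[0]*d,q+s[1]*e
    return (a+b)/2,np.linalg.norm(a-b)
H=dict(large=.05,medium=.042,small=.036,tiny=.032)
def go(target):
    "shift in tool axes from measured pose to world target"
    from scipy.spatial.transform import Rotation as R
    o=get_obs(); return R.from_euler('xyz',o["tool_rot"],degrees=True).inv().apply(np.array(target)-o["tool_pos"])
E
python3 - <<'E'
from h import *
t=viewer.read_camera("top");s=viewer.read_camera("scene")
S=[(173,278),(222,267),(284,220),(178,222),(454,206),(380,212),(388,272),(457,265)]
T=[(381,177),(363,201),(365,250),(430,204),(221,357),(294,304),(231,282),(163,332)]
for i in range(8):
    k=list(H)[i%4]; z=H[k]+(.003 if i<4 else .005)
    r=[8,7,6,4][i%4]
    p=hole(t,S[i],r);q=hole(s,T[i],r)
    X,g=tri(t,p,s,q)
    print(("loose ","stock ")[i//4]+k,np.round(p,1),np.round(q,1),"top",np.round(onplane(t,p,z)[:2],4),"scene",np.round(onplane(s,q,z)[:2],4),"tri",np.round(X,4),round(g,4),"z",z)
for n,p,z in(("tin",(226,224),.025),("jar",(281,268),.063)): print(n,np.round(onplane(t,p,z),3))
E
```

```text
loose large [171.9 278.3] [381.6 177.3] top [0.4721 0.3005] scene [0.4721 0.2962] tri [0.4712 0.3    0.0515] 0.0026 z 0.053000000000000005
loose medium [220.8 267.1] [362.7 201.4] top [0.4931 0.2029] scene [0.4932 0.1987] tri [0.4923 0.2023 0.0434] 0.0026 z 0.045000000000000005
loose small [283.  219.2] [365.4 249.5] top [0.5887 0.0759] scene [0.5879 0.073 ] tri [0.5879 0.0752 0.0381] 0.0024 z 0.039
loose tiny [176.  220.9] [430.9 203.4] top [0.5927 0.298 ] scene [0.5917 0.2945] tri [0.5917 0.2973 0.0342] 0.0027 z 0.035
stock large [453.4 204.8] [220.1 362.9] top [ 0.6056 -0.2702] scene [ 0.6055 -0.2731] tri [ 0.6052 -0.2715  0.0536] 0.0022 z 0.055
stock medium [379.8 210.8] [293.7 306.5] top [ 0.5988 -0.1215] scene [ 0.5984 -0.1243] tri [ 0.5982 -0.1224  0.0459] 0.0023 z 0.047
stock small [387.4 271.9] [229.7 279.7] top [ 0.4746 -0.1318] scene [ 0.474  -0.1343] tri [ 0.4739 -0.1327  0.0401] 0.0023 z 0.040999999999999995
stock tiny [456.5 264.1] [161.7 332.9] top [ 0.4867 -0.2735] scene [ 0.4862 -0.2758] tri [ 0.4862 -0.2746  0.0362] 0.0021 z 0.037
tin [0.585 0.195 0.025]
jar [0.486 0.08  0.063]
```

The rows are not in the units I measure in: shifts go in shares of 0.4 m and turns go in shares of 120 degrees. I convert before sending: 0.27 m / 0.4 = 0.675, 0.236 m / 0.4 = 0.59, 25.9 degrees / 120 = 0.2158.

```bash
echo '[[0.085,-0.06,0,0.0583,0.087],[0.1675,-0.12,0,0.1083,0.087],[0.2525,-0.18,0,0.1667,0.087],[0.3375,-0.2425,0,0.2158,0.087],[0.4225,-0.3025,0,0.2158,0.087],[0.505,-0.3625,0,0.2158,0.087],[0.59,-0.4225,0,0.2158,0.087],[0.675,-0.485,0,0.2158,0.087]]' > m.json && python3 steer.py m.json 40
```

```text
refused: ROWS must be an object with the rows under "ticks". Nothing was moved.
```

The call was refused and nothing moved: it wants an object with the rows under "ticks". Same move again in that form.

```bash
echo '{"ticks": [[0.085,-0.06,0,0.0583,0.087],[0.1675,-0.12,0,0.1083,0.087],[0.2525,-0.18,0,0.1667,0.087],[0.3375,-0.2425,0,0.2158,0.087],[0.4225,-0.3025,0,0.2158,0.087],[0.505,-0.3625,0,0.2158,0.087],[0.59,-0.4225,0,0.2158,0.087],[0.675,-0.485,0,0.2158,0.087]]}' > m.json && python3 steer.py m.json 40; python3 -c "
from h import *
o=get_obs();print(o['qpos'],o['tool_rot'],go([.6,0,.24]))"
```

```text
time_s: 0.87
tool_pos: [0.4423, -0.291, 0.2396]
tool_rot: [180.0, -0.0, -0.0]
force: [1.3, -0.7, 0.2]
grip_width: 0.087
grasp_force: 0.0
[ 43.926744     4.33321886 -14.14377255  99.83661319   1.10940375
  75.94111273 -60.46256048] [ 1.79972980e+02 -1.04098525e-02 -1.52350008e-02] [ 0.15767227 -0.29101079 -0.00047823]
```

In the tool's units: -0.288 m / 0.4 = -0.72, -0.252 m / 0.4 = -0.63.

```bash
echo '{"ticks": [[0.04,-0.09,0,0,0.087],[0.08,-0.18,0,0,0.087],[0.12,-0.27,0,0,0.087],[0.16,-0.36,0.025,0,0.087],[0.2,-0.45,0.05,0,0.087],[0.24,-0.54,0.075,0,0.087],[0.28,-0.63,0.1,0,0.08],[0.32,-0.72,0.125,0,0.07]]}' > m.json && python3 steer.py m.json; python3 -c "
from h import *
o=get_obs();print(o['qpos'],o['tool_rot'],go([.5883,.0745,.12]))"
```

```text
time_s: 1.53
tool_pos: [0.5701, -0.0033, 0.1892]
tool_rot: [180.0, -0.0, -0.0]
force: [0.9, -0.6, -0.1]
grip_width: 0.0803
grasp_force: 0.0
[ 22.9729909   12.45689964 -28.78439711  97.82336005   6.32046938
  71.30347717 -97.30122408] [ 1.79978222e+02 -2.40044776e-02 -3.09734864e-02] [ 0.01808511 -0.07781582  0.06917753]
```

In the tool's units: -0.078 m / 0.4 = -0.195, -0.07 m / 0.4 = -0.175.

```bash
echo '{"ticks": [[0.0225,-0.0875,0.0375,0,0.07],[0.045,-0.175,0.075,0,0.07],[0.045,-0.195,0.125,0,0.07],[0.045,-0.195,0.125,0,0.07]]}' > m.json && python3 steer.py m.json; python3 -c "
from h import *
c=viewer.read_camera('wrist');cv2.imwrite('pics/w1.png',c['color']);print(np.round(c['world_from_camera'],3),c['fx'],get_obs()['qpos'][6])"
```

```text
time_s: 1.87
tool_pos: [0.5849, 0.0776, 0.1355]
tool_rot: [-179.9, 0.4, 0.4]
force: [-1.5, -0.7, 0.6]
grip_width: 0.0706
grasp_force: 0.0
[[ 0.007 -0.964 -0.264  0.657]
 [-1.    -0.007 -0.     0.077]
 [-0.002  0.264 -0.964  0.28 ]
 [ 0.     0.     0.     1.   ]] 351.6112026325941 -107.10748279408939
```

View pics/w1.png

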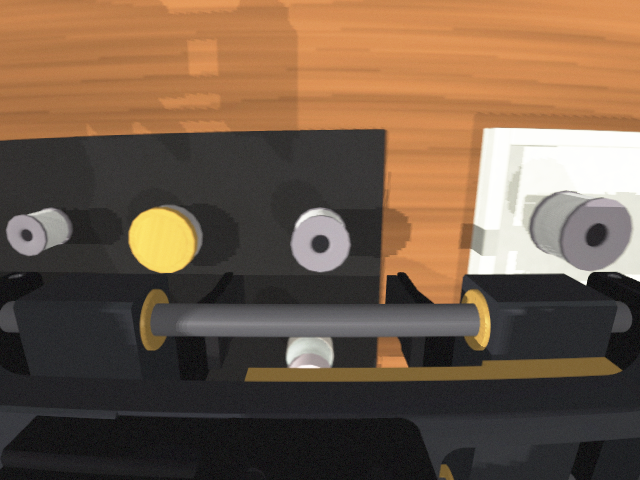

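The wrist view shows the small reel's hole at (320,243), ahead of the fingers, with the tin at (165,240), the tiny reel at (27,235) and the medium stock reel at (597,235).

```bash
python3 -c "
from h import *
c=viewer.read_camera('wrist')
for p,z in(((320,243),.039),((27,235),.035),((597,235),.047)): q=hole(c,p,12);print(q,np.round(onplane(c,q,z),4))
print(go([.5883,.0745,.024]))"
```

```text
(np.float64(315.0213108364175), np.float64(243.94779964263245)) [0.589  0.0737 0.039 ]
(np.float64(23.617308455736403), np.float64(236.48101098319438)) [0.5929 0.2952 0.035 ]
(np.float64(590.1730769230769), np.float64(232.1923076923077)) [ 0.6005 -0.1236  0.047 ]
[ 0.00143875 -0.00203499  0.11472487]
```

In the tool's units: 0.115 m / 0.4 = 0.2875, 0.001 m / 0.4 = 0.0025.

```bash
echo '{"ticks": [[0.0025,0,0.0875,0,0.07],[0.0025,0,0.175,0,0.07],[0.0025,0,0.25,0,0.07],[0.0025,0,0.2875,0,0.07],[0.0025,0,0.2875,0,0.07],[0.0025,0,0.2875,0,0.03],[0.0025,0,0.2875,0,0.03],[0.0025,0,0.2875,0,0.03]]}' > m.json && python3 steer.py m.json 30;echo '{"ticks": [[0,0,0,0,0.03],[0,0,0,0,0.03],[0,0,0,0,0.03],[0,0,0,0,0.03]]}' > m.json && python3 steer.py m.json; python3 -c "
from h import *
print(go([.475,-.133,.15]), get_obs()['qpos'][6])"
```

```text
time_s: 2.63
tool_pos: [0.5901, 0.0723, 0.0264]
tool_rot: [180.0, -0.2, -0.1]
force: [0.6, 0.3, -0.0]
grip_width: 0.0573
grasp_force: 0.0
time_s: 2.97
tool_pos: [0.5894, 0.0734, 0.0256]
tool_rot: [-180.0, -0.1, -0.0]
force: [-0.5, 0.0, 5.2]
grip_width: 0.0412
grasp_force: 30.0
[-0.11422772  0.20641158 -0.12464848] -110.59629915019308
```

In the tool's units: 0.15 m / 0.4 = 0.375, 0.12 m / 0.4 = 0.3.

```bash
echo '{"ticks": [[0,0,-0.05,0,0.03],[0,0,-0.125,0,0.03],[-0.015,0.0275,-0.2,0,0.03],[-0.05,0.0875,-0.2375,0,0.03],[-0.085,0.155,-0.25,0,0.03],[-0.125,0.225,-0.25,0,0.03],[-0.1675,0.3,-0.25,0,0.03],[-0.2075,0.375,-0.25,0,0.03]]}' > m.json && python3 steer.py m.json;echo '{"ticks": [[-0.03,0.0575,0,0,0.03],[-0.0575,0.105,0,0,0.03],[-0.075,0.135,0,0,0.03],[-0.0775,0.14,0,0,0.03],[-0.0775,0.14,0,0,0.03],[-0.0775,0.14,0,0,0.03]]}' > m.json && python3 steer.py m.json; python3 -c "
from h import *
c=viewer.read_camera('wrist');cv2.imwrite('pics/w2.png',c['color'])
t=viewer.read_camera('top');cv2.imwrite('pics/t2.png',t['color'])
print(go([.4743,-.133,.0635]), get_obs()['qpos'][6])"
```

```text
time_s: 3.63
tool_pos: [0.5042, -0.0781, 0.1242]
tool_rot: [180.0, 0.1, 0.0]
force: [0.9, -1.2, -1.8]
grip_width: 0.0415
grasp_force: 30.0
time_s: 4.13
tool_pos: [0.4751, -0.1318, 0.1244]
tool_rot: [-180.0, -0.0, 0.0]
force: [0.1, -0.7, -2.1]
grip_width: 0.0413
grasp_force: 30.0
[-0.0010823   0.00165819  0.06097623] -79.68173681383932
```

View pics/w2.png

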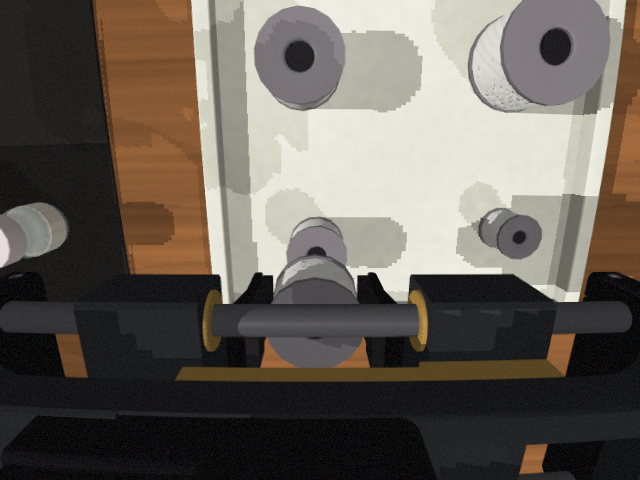

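The reel is held over the small stock reel, both near column 316, so it is aligned. Lowering now.

In the tool's units: 0.06 m / 0.4 = 0.15, 0.0015 m / 0.4 = 0.0038.

```bash
echo '{"ticks": [[-0.0025,0.0038,0.05,0,0.03],[-0.0025,0.0038,0.1,0,0.03],[-0.0025,0.0038,0.13,0,0.03],[-0.0025,0.0038,0.1425,0,0.03],[-0.0025,0.0038,0.15,0,0.03],[-0.0025,0.0038,0.15,0,0.03],[-0.0025,0.0038,0.15,0,0.03]]}' > m.json && python3 steer.py m.json; python3 -c "
from h import *
print(go([.4743,-.133,.0635]))"
```

```text
time_s: 4.82
tool_pos: [0.4745, -0.1344, 0.0652]
tool_rot: [180.0, -0.1, 0.0]
force: [-0.3, -0.6, -1.7]
grip_width: 0.0414
grasp_force: 30.0
[-0.00017038 -0.00135595  0.00170846]
```

In the tool's units: 0.0015 m / 0.4 = 0.0038, -0.001 m / 0.4 = -0.0025.

```bash
echo '{"ticks": [[0,-0.0025,0.0025,0,0.03],[0,-0.0025,0.0038,0,0.03],[0,-0.0025,0.0038,0,0.03]]}' > m.json && python3 steer.py m.json; echo '{"ticks": [[0,0,0,0,0.044],[0,0,0,0,0.05],[0,0,0,0,0.06],[0,0,0,0,0.065],[0,0,0,0,0.07],[0,0,0,0,0.07]]}' > m.json && python3 steer.py m.json; python3 -c "
from h import *
print(go([.4743,-.133,.15]))"
```

```text
time_s: 5.07
tool_pos: [0.4742, -0.1335, 0.0636]
tool_rot: [180.0, -0.1, -0.0]
force: [0.3, -0.2, -0.9]
grip_width: 0.0414
grasp_force: 30.0
time_s: 5.57
tool_pos: [0.4738, -0.1335, 0.0631]
tool_rot: [180.0, -0.0, -0.0]
force: [-0.4, -0.1, 0.1]
grip_width: 0.0667
grasp_force: 0.0
[ 0.00054418 -0.00051924 -0.0868863 ]
```

In the tool's units: -0.2 m / 0.4 = -0.5, -0.164 m / 0.4 = -0.41.

```bash
echo '{"ticks": [[0,0,-0.0625,0,0.07],[0,0,-0.15,0,0.07],[0.0125,-0.05,-0.2125,0,0.07],[0.0375,-0.1375,-0.2175,0,0.07],[0.0625,-0.2275,-0.2175,0,0.07],[0.0875,-0.3175,-0.2175,0,0.065],[0.1125,-0.41,-0.2175,0,0.065],[0.1375,-0.5,-0.2175,0,0.065]]}' > m.json && python3 steer.py m.json; echo '{"ticks": [[0.025,-0.09,0,0,0.065],[0.05,-0.1825,0,0,0.065],[0.075,-0.2725,0,0,0.065],[0.1,-0.365,0,0,0.065],[0.125,-0.455,0,0,0.065],[0.1475,-0.525,0,0,0.065],[0.1575,-0.5725,0,0,0.065],[0.1575,-0.5725,0.025,0,0.065]]}' > m.json && python3 steer.py m.json; python3 -c "
from h import *
t=viewer.read_camera('top');cv2.imwrite('pics/t3.png',t['color'])
q=hole(t,(388,268),6);print(q,onplane(t,q,.077))
print(go([.5922,.2957,.023]),get_obs()['qpos'][6])"
```

```text
time_s: 6.23
tool_pos: [0.529, 0.0683, 0.1504]
tool_rot: [180.0, -0.0, -0.0]
force: [1.3, -0.1, -0.4]
grip_width: 0.0658
grasp_force: 0.0
time_s: 6.9
tool_pos: [0.5916, 0.3026, 0.1416]
tool_rot: [-179.7, -0.1, 0.3]
force: [-0.5, 0.6, 1.0]
grip_width: 0.0652
grasp_force: 0.0
(np.float64(390.0951314931537), np.float64(270.7941317104977)) [ 0.47330333 -0.13225577  0.077     ]
[0.00203368 0.00305816 0.1149835 ] -130.60154256476244
```

In the tool's units: 0.114 m / 0.4 = 0.285, 0.001 m / 0.4 = 0.0025.

```bash
echo '{"ticks": [[0.0025,0.005,0.0875,0,0.06],[0.0025,0.005,0.175,0,0.06],[0.0025,0.005,0.25,0,0.06],[0.0025,0.005,0.285,0,0.06],[0.0025,0.005,0.285,0,0.06]]}' > m.json && python3 steer.py m.json 20;echo '{"ticks": [[0,0,0,0,0.04],[0,0,0,0,0.02],[0,0,0,0,0.02],[0,0,0,0,0.02],[0,0,0,0,0.02],[0,0,0,0,0.02],[0,0,0,0,0.02]]}' > m.json && python3 steer.py m.json; python3 -c "
from h import *
print(go([.4865,-.2745,.14]), get_obs()['tool_pos'],get_obs()['qpos'][6])"
```

```text
time_s: 7.37
tool_pos: [0.5917, 0.2908, 0.0232]
tool_rot: [179.8, 0.2, -0.1]
force: [0.5, 0.4, 0.4]
grip_width: 0.0601
grasp_force: 0.0
time_s: 7.95
tool_pos: [0.5932, 0.2939, 0.0268]
tool_rot: [-180.0, -0.1, -0.0]
force: [0.0, 0.1, 4.2]
grip_width: 0.0317
grasp_force: 20.0
[-0.10652882  0.56837636 -0.11356267] [0.59321071 0.2939239  0.02684678] -133.27335101108596
```

```bash
echo '{"ticks": [[0,0,-0.0625,0,0.02],[0,0,-0.15,0,0.02],[-0.0075,0.04,-0.225,0,0.02],[-0.02,0.1125,-0.2825,0,0.02],[-0.0375,0.2,-0.2825,0,0.02],[-0.055,0.2925,-0.2825,0,0.02],[-0.0725,0.385,-0.2825,0,0.02],[-0.09,0.48,-0.2825,0,0.02]]}' > m.json && python3 steer.py m.json; echo '{"ticks": [[-0.0175,0.095,0,0,0.02],[-0.035,0.19,0,0,0.02],[-0.0525,0.285,0,0,0.02],[-0.07,0.38,0,0,0.02],[-0.0875,0.475,0,0,0.02],[-0.105,0.57,0,0,0.02],[-0.1225,0.6625,0,0,0.02],[-0.14,0.75,0,0,0.02]]}' > m.json && python3 steer.py m.json;echo '{"ticks": [[-0.0175,0.0875,0,0,0.02],[-0.0325,0.15,0,0,0.02],[-0.0363,0.1875,0,0,0.02],[-0.0363,0.19,0,0,0.02],[-0.0363,0.19,0,0,0.02],[-0.0363,0.19,0,0,0.02],[-0.0363,0.19,0,0,0.02]]}' > m.json && python3 steer.py m.json; python3 -c "
from h import *
print(go([.4865,-.2745,.0608]), get_obs()['qpos'][6])"
```

```text
time_s: 8.62
tool_pos: [0.5559, 0.1, 0.139]
tool_rot: [180.0, 0.0, 0.0]
force: [0.8, 0.1, -0.4]
grip_width: 0.0316
grasp_force: 20.0
time_s: 9.28
tool_pos: [0.4996, -0.2007, 0.1391]
tool_rot: [180.0, 0.0, -0.0]
force: [-0.3, -0.9, -1.0]
grip_width: 0.0315
grasp_force: 20.0
time_s: 9.87
tool_pos: [0.4872, -0.2718, 0.139]
tool_rot: [-179.9, -0.0, 0.2]
force: [-0.1, -0.3, -0.6]
grip_width: 0.0313
grasp_force: 20.0
[-0.00070317  0.00277752  0.07824701] -67.47324871122034
```

In the tool's units: 0.0765 m / 0.4 = 0.1913, 0.075 m / 0.4 = 0.1875.

```bash
echo '{"ticks": [[-0.0025,0.005,0.075,0,0.02],[-0.0025,0.005,0.1375,0,0.02],[-0.0025,0.005,0.175,0,0.02],[-0.0025,0.005,0.1875,0,0.02],[-0.0025,0.005,0.1913,0,0.02],[-0.0025,0.005,0.1913,0,0.02],[-0.0025,0.005,0.1913,0,0.02]]}' > m.json && python3 steer.py m.json; python3 -c "
from h import *
print(go([.4865,-.2745,.0608]))
c=viewer.read_camera('scene');cv2.imwrite('pics/s4.png',cv2.resize(c['color'][200:400,80:330],(750,600)))"
```

```text
time_s: 10.45
tool_pos: [0.4864, -0.2763, 0.0639]
tool_rot: [179.9, -0.1, 0.0]
force: [-0.0, 0.1, 0.9]
grip_width: 0.0314
grasp_force: 20.0
[ 8.84146609e-05 -1.81569336e-03  3.10402105e-03]
```

View pics/s4.png

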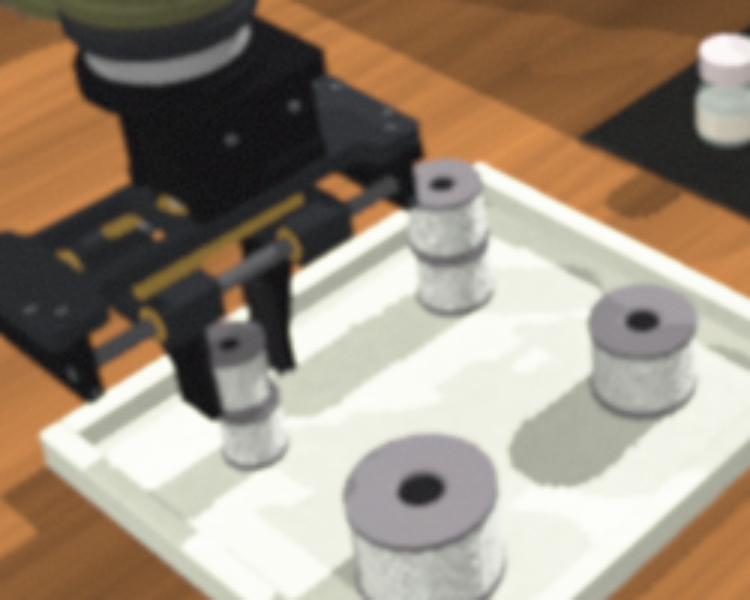

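The small stack stands neatly at crop (445,165)–(455,300). The held tiny reel sits just over its stock reel at about (245,405). I'll ease it down while watching the force.

In the tool's units: -0.0015 m / 0.4 = -0.0038, 0.001 m / 0.4 = 0.0025.

```bash
echo '{"ticks": [[0,-0.0038,0.0025,0,0.02],[0,-0.0038,0.0025,0,0.02],[0,-0.0038,0.0025,0,0.02]]}' > m.json && python3 steer.py m.json;echo '{"ticks": [[0,0,0.0025,0,0.02],[0,0,0.0025,0,0.02],[0,0,0.0025,0,0.02]]}' > m.json && python3 steer.py m.json; python3 -c "
from h import *
print(go([.4865,-.2745,.0608]))"
```

```text
time_s: 10.75
tool_pos: [0.4855, -0.275, 0.0621]
tool_rot: [180.0, -0.0, -0.0]
force: [0.1, -0.5, -0.4]
grip_width: 0.0309
grasp_force: 20.0
time_s: 11.0
tool_pos: [0.4854, -0.2751, 0.0608]
tool_rot: [180.0, -0.0, -0.0]
force: [-0.3, 0.1, 0.8]
grip_width: 0.0319
grasp_force: 20.0
[ 1.11205942e-03 -6.43290282e-04  8.24291143e-07]
```

In the tool's units: -0.08 m / 0.4 = -0.2, -0.065 m / 0.4 = -0.1625.

```bash
echo '{"ticks": [[0,0,0,0,0.034],[0,0,0,0,0.04],[0,0,0,0,0.05],[0,0,0,0,0.06],[0,0,0,0,0.06]]}' > m.json && python3 steer.py m.json; echo '{"ticks": [[0,0,-0.075,0,0.06],[0,0,-0.1625,0,0.065],[0,-0.025,-0.2,0,0.07]]}' > m.json && python3 steer.py m.json; python3 -c "
from h import *
t=viewer.read_camera('top')
s=viewer.read_camera('scene');cv2.imwrite('pics/s5.png',cv2.resize(s['color'][200:400,80:330],(750,600)))
for p,z in(((388,270),.077),((458,262),.069)): q=hole(t,p,5);print(q,onplane(t,q,z))
print(go([.493,.2008,.13]))"
```

```text
time_s: 11.42
tool_pos: [0.4851, -0.2749, 0.0605]
tool_rot: [180.0, 0.0, -0.0]
force: [-0.0, -0.8, -0.0]
grip_width: 0.0524
grasp_force: 0.0
time_s: 11.67
tool_pos: [0.4865, -0.2677, 0.1444]
tool_rot: [179.8, -0.2, -0.2]
force: [1.5, -1.2, 0.1]
grip_width: 0.0651
grasp_force: 0.0
(np.float64(390.10243860797317), np.float64(270.77551717269444)) [ 0.47333918 -0.13227164  0.077     ]h.py:15: RuntimeWarning: invalid value encountered in scalar divide
  x,y=(w*X).sum()/w.sum(),(w*Y).sum()/w.sum()
Traceback (most recent call last):
  File "h.py", line 14, in hole
    hi=np.percentile(g[m],60); w=np.where(m,np.clip(0.8*hi-g,0,None),0)
IndexError: index -1 is out of bounds for axis 0 with size 0
```

View pics/s5.png

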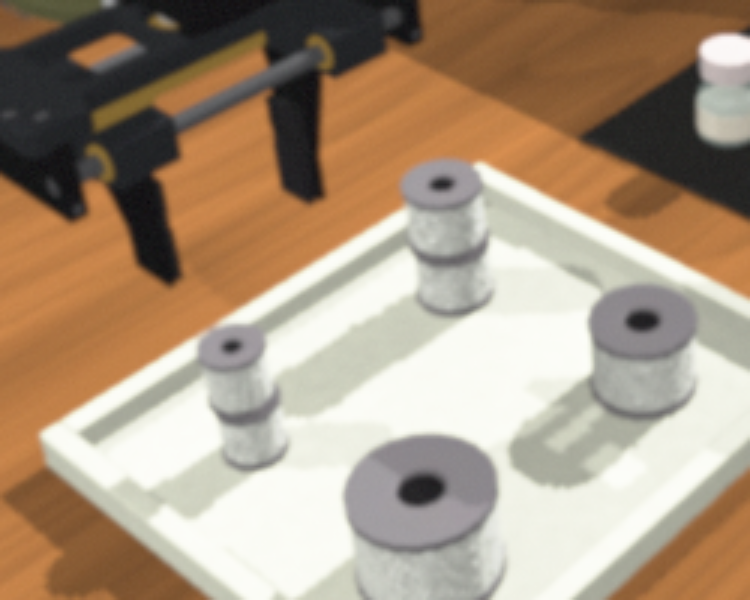

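Both stacks stand well: small at (445,235), tiny at (245,400). The arm hides the tiny stack from the top camera. Next is the medium reel.

In the tool's units: -0.302 m / 0.4 = -0.755, -0.264 m / 0.4 = -0.66.

```bash
echo '{"ticks": [[0,-0.0875,0,0,0.07],[0,-0.1825,0,0,0.07],[0.0025,-0.2775,0,0,0.07],[0.0025,-0.375,0,0,0.07],[0.005,-0.47,0,0,0.07],[0.005,-0.565,0,0,0.07],[0.0075,-0.66,0,0,0.07],[0.0075,-0.755,0,0,0.07]]}' > m.json && python3 steer.py m.json; echo '{"ticks": [[0.0025,-0.095,0,0,0.07],[0.005,-0.19,0,0,0.07],[0.0075,-0.285,0,0,0.07],[0.0075,-0.35,0,0,0.07],[0.01,-0.405,0,0,0.07],[0.01,-0.41,0,0,0.07],[0.01,-0.41,0,0,0.07],[0.01,-0.41,0,0,0.07]]}' > m.json && python3 steer.py m.json; python3 -c "
from h import *
c=viewer.read_camera('wrist');cv2.imwrite('pics/w6.png',c['color'])
t=viewer.read_camera('top')
for p,z in(((458,262),.069),): q=hole(t,p,8);print(q,onplane(t,q,z))
print(go([.493,.2008,.026]),get_obs()['qpos'])"
```

```text
time_s: 12.43
tool_pos: [0.4874, 0.0385, 0.1397]
tool_rot: [180.0, 0.1, -0.0]
force: [1.0, -0.8, 0.9]
grip_width: 0.0697
grasp_force: 0.0
time_s: 13.1
tool_pos: [0.492, 0.1999, 0.1396]
tool_rot: [179.9, 0.1, -0.0]
force: [0.5, -0.4, -1.2]
grip_width: 0.0703
grasp_force: 0.0
(np.float64(461.16373239436626), np.float64(263.3908450704226)) [ 0.48458436 -0.27427676  0.069     ]
[ 0.0006997  -0.00184114  0.1139062 ] [  14.21176342   12.29297781  -43.21214581  105.83939825    9.26392559
   65.50122976 -122.36521558]
```

View pics/w6.png

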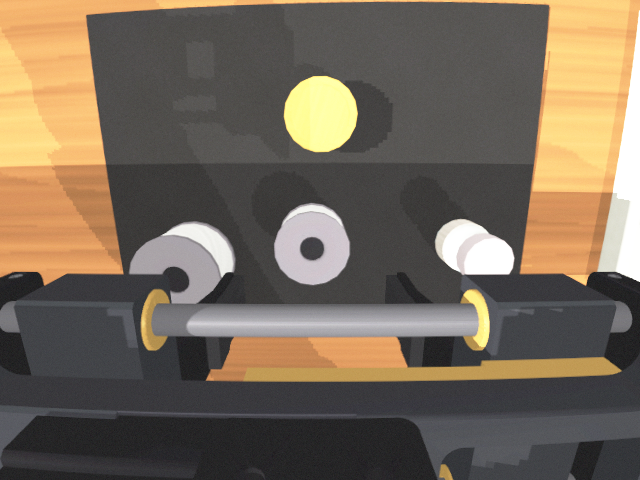

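The wrist view shows the medium reel at (312,248) between the fingers, clear of the large reel (175,278) and the jar (487,258).

In the tool's units: 0.114 m / 0.4 = 0.285, 0.113 m / 0.4 = 0.2825.

```bash
echo '{"ticks": [[0.0025,-0.0038,0.0875,0,0.07],[0.0025,-0.0038,0.175,0,0.07],[0.0025,-0.0038,0.25,0,0.07],[0.0025,-0.0038,0.2825,0,0.07],[0.0025,-0.0038,0.285,0,0.07],[0.0025,-0.0038,0.285,0,0.07]]}' > m.json && python3 steer.py m.json 40;echo '{"ticks": [[0,0,0,0,0.06],[0,0,0,0,0.05],[0,0,0,0,0.045],[0,0,0,0,0.045],[0,0,0,0,0.045],[0,0,0,0,0.045]]}' > m.json && python3 steer.py m.json; python3 -c "
from h import *
print(go([.5985,-.123,.15]), get_obs()['tool_pos'],get_obs()['qpos'][6])"
```

```text
time_s: 13.7
tool_pos: [0.4935, 0.2019, 0.0266]
tool_rot: [180.0, 0.0, -0.1]
force: [-0.9, 0.1, -0.4]
grip_width: 0.0701
grasp_force: 0.0
time_s: 14.2
tool_pos: [0.4944, 0.2027, 0.028]
tool_rot: [180.0, -0.1, -0.0]
force: [-1.2, -0.7, 6.0]
grip_width: 0.0531
grasp_force: 40.0
[ 0.10451569  0.32566333 -0.12172002] [0.49438114 0.20267518 0.02797197] -128.59233610562106
```

In the tool's units: 0.153 m / 0.4 = 0.3825, -0.08 m / 0.4 = -0.2.

```bash
echo '{"ticks": [[0,0,-0.05,0,0.045],[0,0,-0.125,0,0.045],[0,0,-0.2,0,0.045],[0.0175,0.0525,-0.2625,0,0.045],[0.04,0.125,-0.2875,0,0.045],[0.0675,0.21,-0.2875,0,0.045],[0.095,0.2975,-0.2875,0,0.045],[0.1225,0.3825,-0.2875,0,0.045]]}' > m.json && python3 steer.py m.json; echo '{"ticks": [[0.0275,0.085,0,0,0.045],[0.055,0.1725,0,0,0.045],[0.0825,0.2575,0,0,0.045],[0.1075,0.3375,0,0,0.045],[0.1275,0.4,0,0,0.045],[0.1375,0.4275,0,0,0.045],[0.1375,0.43,0,0,0.045],[0.1375,0.43,0,0,0.045]]}' > m.json && python3 steer.py m.json; echo '{"ticks": [[0,0,0,0,0.045],[0,0,0,0,0.045]]}' > m.json && python3 steer.py m.json; python3 -c "
from h import *
print(go([.599,-.123,.072]))"
```

```text
time_s: 14.87
tool_pos: [0.5423, 0.0478, 0.1419]
tool_rot: [179.9, -0.0, 0.0]
force: [1.2, -0.7, -2.3]
grip_width: 0.0528
grasp_force: 40.0
time_s: 15.53
tool_pos: [0.5967, -0.1216, 0.1411]
tool_rot: [-179.9, 0.1, -0.0]
force: [0.1, 1.0, -3.8]
grip_width: 0.0532
grasp_force: 40.0
time_s: 15.7
tool_pos: [0.597, -0.1194, 0.1417]
tool_rot: [-179.9, 0.0, 0.2]
force: [0.2, 0.2, -2.1]
grip_width: 0.0533
grasp_force: 40.0
[0.00200346 0.0036292  0.06965375]
```

In the tool's units: 0.067 m / 0.4 = 0.1675, 0.0025 m / 0.4 = 0.0063.

```bash
echo '{"ticks": [[0.005,0.0063,0.05,0,0.045],[0.005,0.0063,0.1,0,0.045],[0.005,0.0063,0.145,0,0.045],[0.005,0.0063,0.16,0,0.045],[0.005,0.0063,0.1675,0,0.045],[0.005,0.0063,0.1675,0,0.045],[0.005,0.0063,0.1675,0,0.045]]}' > m.json && python3 steer.py m.json; echo '{"ticks": [[0,0,0.0025,0,0.045],[0,0,0.0025,0,0.045],[0,0,0.0025,0,0.045]]}' > m.json && python3 steer.py m.json; python3 -c "
from h import *
print(go([.599,-.123,.072]))"
```

```text
time_s: 16.28
tool_pos: [0.6, -0.1244, 0.0757]
tool_rot: [180.0, -0.1, 0.0]
force: [0.7, -0.3, -0.7]
grip_width: 0.0532
grasp_force: 40.0
time_s: 16.53
tool_pos: [0.5997, -0.1251, 0.0743]
tool_rot: [180.0, -0.1, -0.0]
force: [-0.0, 0.5, -2.3]
grip_width: 0.053
grasp_force: 40.0
[-0.00067467 -0.00210498  0.00231075]
```

In the tool's units: -0.0015 m / 0.4 = -0.0038, 0.001 m / 0.4 = 0.0025.

```bash
echo '{"ticks": [[-0.0013,-0.0038,0.0025,0,0.045],[-0.0013,-0.0038,0.0025,0,0.045],[-0.0013,-0.0038,0.0025,0,0.045]]}' > m.json && python3 steer.py m.json; echo '{"ticks": [[0,0,0.0025,0,0.045],[0,0,0.0025,0,0.045],[0,0,0.0025,0,0.045]]}' > m.json && python3 steer.py m.json; python3 -c "
from h import *
print(go([.599,-.123,.072]))
c=viewer.read_camera('scene');cv2.imwrite('pics/s7.png',cv2.resize(c['color'][200:400,180:430],(750,600)))"
```

```text
time_s: 16.78
tool_pos: [0.5987, -0.1233, 0.0726]
tool_rot: [180.0, 0.0, -0.0]
force: [0.2, -0.6, -2.4]
grip_width: 0.0532
grasp_force: 40.0
time_s: 17.03
tool_pos: [0.5989, -0.1234, 0.0721]
tool_rot: [180.0, -0.0, -0.0]
force: [-3.0, 0.2, 2.9]
grip_width: 0.0535
grasp_force: 40.0
[ 1.34875146e-04 -4.31020225e-04  8.27106403e-05]
```

View pics/s7.png

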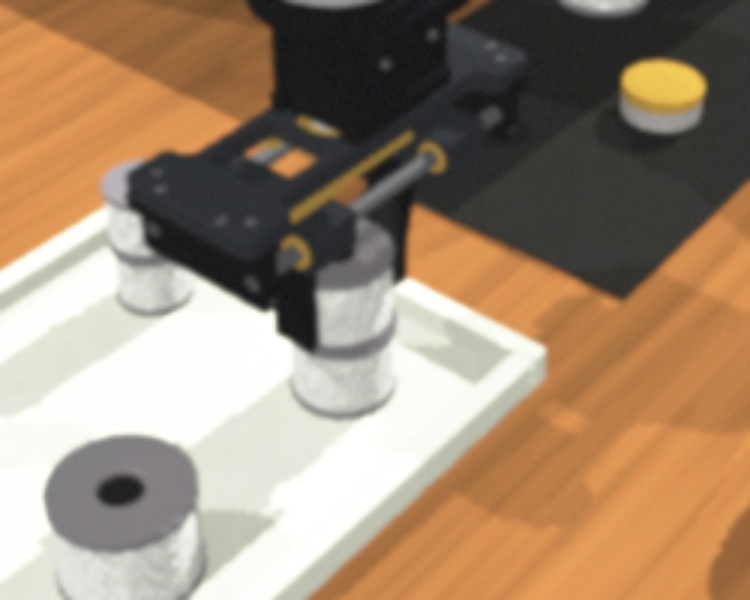

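The medium reel sits seated and aligned on its stock reel (joint at (345,345)). Releasing it and going for the large one.

In the tool's units: -0.224 m / 0.4 = -0.56, -0.21 m / 0.4 = -0.525.

```bash
echo '{"ticks": [[0,0,0,0,0.056],[0,0,0,0,0.065],[0,0,0,0,0.075],[0,0,0,0,0.08],[0,0,0,0,0.08]]}' > m.json && python3 steer.py m.json; echo '{"ticks": [[0,0,-0.075,0,0.08],[0,0,-0.1625,0,0.087],[-0.02,-0.0625,-0.1875,0,0.087],[-0.045,-0.15,-0.1875,0,0.087],[-0.0725,-0.2425,-0.1875,0,0.087],[-0.0975,-0.33,-0.1875,0,0.087],[-0.1225,-0.4125,-0.1875,0,0.087],[-0.1475,-0.4925,-0.1875,0,0.087]]}' > m.json && python3 steer.py m.json; echo '{"ticks": [[-0.025,-0.09,0,0,0.087],[-0.05,-0.18,0,0,0.087],[-0.0775,-0.2725,0,0,0.087],[-0.1025,-0.3625,0,0,0.087],[-0.1275,-0.45,0,0,0.087],[-0.1525,-0.525,0,0,0.087],[-0.1675,-0.56,0,0,0.087],[-0.1675,-0.56,0,0,0.087]]}' > m.json && python3 steer.py m.json; python3 -c "
from h import *
t=viewer.read_camera('top');q=hole(t,(381,208),8);print(q,onplane(t,q,.089))
print(go([.472,.2984,.03]),get_obs()['qpos'])"
```

```text
time_s: 17.5
tool_pos: [0.5988, -0.1236, 0.0714]
tool_rot: [180.0, -0.0, -0.0]
force: [0.1, 0.5, 0.9]
grip_width: 0.0748
grasp_force: 0.0
time_s: 18.17
tool_pos: [0.5391, 0.0754, 0.1467]
tool_rot: [180.0, -0.0, 0.0]
force: [0.2, -0.9, 0.4]
grip_width: 0.0867
grasp_force: 0.0
time_s: 18.83
tool_pos: [0.4699, 0.3028, 0.1469]
tool_rot: [-179.8, 0.0, 0.4]
force: [-0.4, 0.2, -0.3]
grip_width: 0.0868
grasp_force: 0.0
(np.float64(382.8129485719943), np.float64(207.12270454882938)) [ 0.59721673 -0.12226998  0.089     ]
[0.00051055 0.00150251 0.11661378] [   4.86271161   16.31997454  -46.03767714  101.71704387   12.62555864
   67.27617918 -134.67988351]
```

In the tool's units: 0.116 m / 0.4 = 0.29, 0.03 m / 0.4 = 0.075.

```bash
echo '{"ticks": [[0.0013,0.0038,0.075,0,0.087],[0.0013,0.0038,0.15,0,0.087],[0.0013,0.0038,0.225,0,0.087],[0.0013,0.0038,0.275,0,0.087],[0.0013,0.0038,0.29,0,0.087],[0.0013,0.0038,0.29,0,0.087]]}' > m.json && python3 steer.py m.json 55;echo '{"ticks": [[0,0,0,0,0.075],[0,0,0,0,0.065],[0,0,0,0,0.058],[0,0,0,0,0.058],[0,0,0,0,0.058],[0,0,0,0,0.058]]}' > m.json && python3 steer.py m.json; python3 -c "
from h import *
print(go([.606,-.272,.16]), get_obs()['tool_pos'],get_obs()['qpos'][6])"
```

```text
time_s: 19.38
tool_pos: [0.473, 0.2937, 0.0287]
tool_rot: [179.9, 0.2, -0.1]
force: [0.2, 0.5, 0.6]
grip_width: 0.087
grasp_force: 0.0
time_s: 19.88
tool_pos: [0.4743, 0.2978, 0.0321]
tool_rot: [-179.8, -0.2, 0.0]
force: [0.0, 2.7, 5.7]
grip_width: 0.0653
grasp_force: 55.4
[ 0.1319766   0.56946128 -0.12907347] [0.47428925 0.29778385 0.03208371] -140.0108389173725
```

In the tool's units: 0.148 m / 0.4 = 0.37, -0.128 m / 0.4 = -0.32.

```bash
echo '{"ticks": [[0,0,-0.05,0,0.058],[0,0,-0.125,0,0.058],[0,0,-0.2,0,0.058],[0.0075,0.0375,-0.275,0,0.058],[0.025,0.105,-0.3125,0,0.058],[0.045,0.1925,-0.32,0,0.058],[0.065,0.28,-0.32,0,0.058],[0.085,0.37,-0.32,0,0.058]]}' > m.json && python3 steer.py m.json; echo '{"ticks": [[0.02,0.09,0,0,0.058],[0.0425,0.18,0,0,0.058],[0.0625,0.27,0,0,0.058],[0.0825,0.36,0,0,0.058],[0.105,0.45,0,0,0.058],[0.125,0.54,0,0,0.058],[0.145,0.63,0,0,0.058],[0.1675,0.72,0,0,0.058]]}' > m.json && python3 steer.py m.json; echo '{"ticks": [[0.02,0.09,0,0,0.058],[0.04,0.175,0,0,0.058],[0.0575,0.25,0,0,0.058],[0.07,0.3,0,0,0.058],[0.0775,0.33,0,0,0.058],[0.0775,0.33,0,0,0.058],[0.0775,0.33,0,0,0.058],[0.0775,0.33,0,0,0.058]]}' > m.json && python3 steer.py m.json; python3 -c "
from h import *
print(go([.606,-.272,.084]))"
```

```text
time_s: 20.55
tool_pos: [0.5061, 0.1456, 0.1578]
tool_rot: [179.9, 0.1, 0.0]
force: [0.9, -0.4, -4.4]
grip_width: 0.0652
grasp_force: 55.4
time_s: 21.22
tool_pos: [0.5721, -0.1422, 0.1567]
tool_rot: [180.0, 0.3, -0.0]
force: [0.6, 0.1, -5.5]
grip_width: 0.0651
grasp_force: 55.4
time_s: 21.88
tool_pos: [0.6049, -0.2691, 0.1578]
tool_rot: [-179.9, 0.1, 0.1]
force: [0.2, 0.5, -5.1]
grip_width: 0.0651
grasp_force: 55.4
[0.00123997 0.0030304  0.07381594]
```

In the tool's units: 0.071 m / 0.4 = 0.1775, 0.07 m / 0.4 = 0.175.

```bash
echo '{"ticks": [[0.0025,0.005,0.05,0,0.058],[0.0025,0.005,0.1,0,0.058],[0.0025,0.005,0.145,0,0.058],[0.0025,0.005,0.165,0,0.058],[0.0025,0.005,0.175,0,0.058],[0.0025,0.005,0.1775,0,0.058],[0.0025,0.005,0.1775,0,0.058],[0.0025,0.005,0.1775,0,0.058]]}' > m.json && python3 steer.py m.json; echo '{"ticks": [[0,0,0.0025,0,0.058],[0,0,0.0025,0,0.058],[0,0,0.0025,0,0.058]]}' > m.json && python3 steer.py m.json; python3 -c "
from h import *
print(go([.606,-.272,.084]))
c=viewer.read_camera('scene');cv2.imwrite('pics/s8.png',cv2.resize(c['color'][230:430,100:350],(750,600)))"
```

```text
time_s: 22.55
tool_pos: [0.6071, -0.2739, 0.089]
tool_rot: [179.9, -0.1, 0.0]
force: [1.1, -0.8, -5.5]
grip_width: 0.0655
grasp_force: 55.4
time_s: 22.8
tool_pos: [0.6064, -0.2742, 0.0871]
tool_rot: [180.0, -0.0, -0.0]
force: [0.7, 0.6, -5.9]
grip_width: 0.0654
grasp_force: 55.4
[-0.00039556 -0.00219553  0.00310276]
```

View pics/s8.png

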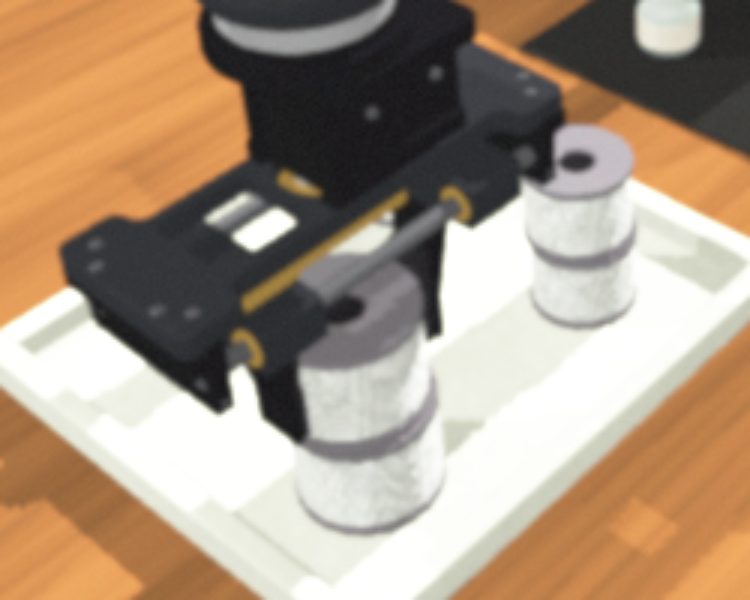

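The large reel hangs about 3 mm over its stock reel (seam at (370,440)), and the medium stack is fine. Lowering the rest.

In the tool's units: 0.002 m / 0.4 = 0.005, -0.0015 m / 0.4 = -0.0038.

```bash
echo '{"ticks": [[0,-0.0038,0.0025,0,0.058],[0,-0.0038,0.005,0,0.058],[0,-0.0038,0.005,0,0.058]]}' > m.json && python3 steer.py m.json; echo '{"ticks": [[0,0,0.0025,0,0.058],[0,0,0.0025,0,0.058],[0,0,0.0025,0,0.058]]}' > m.json && python3 steer.py m.json; python3 -c "
from h import *
print(go([.606,-.272,.084]))"
```

```text
time_s: 23.1
tool_pos: [0.6062, -0.2721, 0.0844]
tool_rot: [-180.0, 0.0, 0.0]
force: [0.2, 0.9, -4.7]
grip_width: 0.065
grasp_force: 55.4
time_s: 23.35
tool_pos: [0.6062, -0.2722, 0.0843]
tool_rot: [-180.0, 0.0, -0.0]
force: [-2.3, 1.5, 0.3]
grip_width: 0.0649
grasp_force: 55.4
[-0.00023831 -0.00024068  0.00025499]
```

Contact made. Releasing, lifting and checking.

The rows are not in the units I measure in: shifts go in shares of 0.4 m and turns go in shares of 120 degrees. I convert before sending: -0.2 m / 0.4 = -0.5, -0.16 m / 0.4 = -0.4.

```bash
echo '{"ticks": [[0,0,0,0,0.068],[0,0,0,0,0.075],[0,0,0,0,0.08],[0,0,0,0,0.086],[0,0,0,0,0.086]]}' > m.json && python3 steer.py m.json; echo '{"ticks": [[0,0,-0.075,0,0.086],[0,0,-0.1625,0,0.086],[0,0,-0.25,0,0.086],[0,-0.1,-0.2625,0,0.086],[0,-0.2,-0.2625,0,0.086],[0,-0.3,-0.2625,0,0.086],[0,-0.4,-0.2625,0,0.086],[0,-0.5,-0.2625,0,0.086]]}' > m.json && python3 steer.py m.json; echo '{"ticks": [[0,-0.1,0,0,0.086],[0,-0.2,0,0,0.086],[0,-0.3,0,0,0.086],[0,-0.3,0,0,0.086],[0,-0.3,0,0,0.086]]}' > m.json && python3 steer.py m.json; python3 -c "
from h import *
t=viewer.read_camera('top');s=viewer.read_camera('scene')
for n,p,z,r in(('L',(456,198),.105,9),('M',(383,207),.089,8),('S',(390,271),.077,5),('T',(461,263),.069,5)): q=hole(t,p,r);print(n,np.round(q,1),np.round(onplane(t,q,z),4))
cv2.imwrite('pics/t9.png',t['color']);cv2.imwrite('pics/s9.png',s['color'])"
```

```text
time_s: 23.77
tool_pos: [0.6065, -0.2728, 0.0839]
tool_rot: [180.0, -0.1, -0.0]
force: [0.3, -0.3, 0.1]
grip_width: 0.0832
grasp_force: 0.0
time_s: 24.43
tool_pos: [0.6062, -0.0709, 0.189]
tool_rot: [180.0, -0.1, -0.0]
force: [1.9, 0.1, -0.2]
grip_width: 0.0861
grasp_force: 0.0
time_s: 24.85
tool_pos: [0.606, 0.0518, 0.189]
tool_rot: [-179.9, -0.1, 0.4]
force: [-0.2, -1.1, 0.6]
grip_width: 0.086
grasp_force: 0.0
L [460.5 200.2] [ 0.6035 -0.2714  0.105 ]
M [383.  207.2] [ 0.5971 -0.1227  0.089 ]
S [390.1 270.8] [ 0.4733 -0.1323  0.077 ]
T [461.  263.4] [ 0.4846 -0.2739  0.069 ]
```

View pics/s9.png

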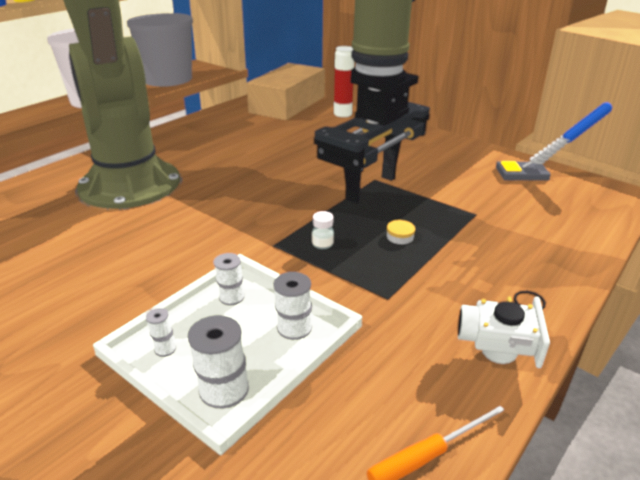

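View pics/t9.png

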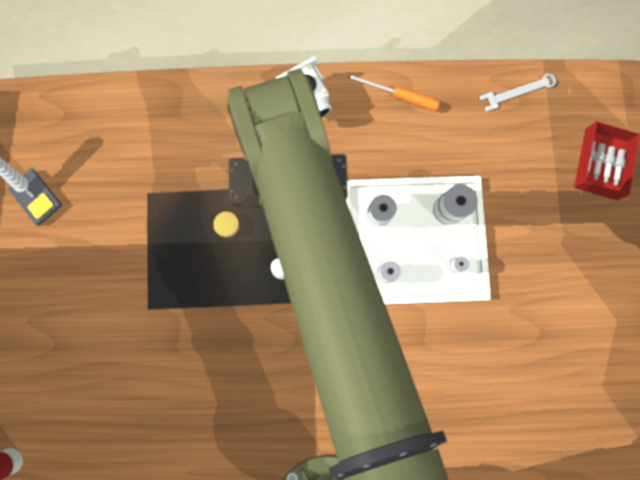

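The final views show four upright two-high stacks: large (218,360), medium (294,305), small (230,280) and tiny (160,332) in the scene view. All are centred within about 2.5 mm. The tin (400,231) and jar (323,229) haven't moved, and the arm is clear of everything.

```bash
python3 -c "
from cell import env, viewer, workorder, get_obs
print(workorder.sign_off())"
```

```text
the job is handed in; nothing more can be done
None
```

All four loose reels are stacked on their matching tray reels, each centred within about 2.5 mm by the top camera; the tin and jar look unmoved, and the job was handed in at about 25 s (the sign-off returned no verdict).

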